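Press the cam cover's push pins home crosswise

ROBOT

A 6-joint arm with a two-finger parallel gripper is mounted at the origin on the work surface. World frame = base frame: x ahead of the robot, y to its left, z up, the work surface at z = 0. Lengths are in mm, angles in rad, forces in N, time in s.
With the tool pointing down it reaches from about 275 to 750 mm from the base axis. Payload 10.2 kg.
Tool frame: the origin (TCP) lies midway between the tips of the shut fingers; the grasp point (between the pads) lies 19 mm behind it; z points along the fingers, y is the line along which they close (so a half turn about z gives the same grasp; the last joint's range is limited). The gripper opens to 85 mm and grips with 20 to 120 N. Pads are 22 mm wide; open, the fingers measure 114 mm over their backs; the gripper's body (76 mm by 85 mm) begins 54 mm behind the grasp point. The pads swing forward as they close: fully open they stand 13 mm farther back than shut.
Start: joints at [1, 0.313, 1.498, -0, 1.331, -0.223], TCP at [178.949, 493.567, 231.294] pointing down, gripper open.
Joint ranges: [-2.94, 2.94], [-0.97, 2.17], [0.19, 2.56], [-1.23, 4.37], [0.02, 3.11], [-2.88, 2.88]. Speed limits (rad/s): [2.39, 2.39, 3.01, 3.14, 3.14, 3.14].

INTERFACE

Orientations are given as a unit quaternion [w, x, y, z].
In Python, from rig import ctrl gives the robot as it stands.
- The arm moves only by the tool send_rows, never from a script. Its argument "targets" is a list of rows, each a list of 7 numbers: the closure, from -1 (fully open) to 1 (shut), so that 0 is half open, then the shift along the tool's x, y, z in m, then the turn, a rotation vector about the tool's x, y, z in rad. In form: [[claw, dx, dy, dz, ax, ay, az], ...]. A call has exactly 10 rows; each row shifts and turns the commanded pose from where the row before left it, along the tool's axes as they then stand; what a row does not reach is not made up. A row lasts 1/8 s, in which the tool goes at most 62.5 mm and 10.7 degrees, less where a joint would pass 70% of its speed; a pose out of reach is approached as far as the arm can. A call with a gripper value outside its range is refused whole. The fingers move at their own pace and stop on an object; "squeeze" is the grip in N (left out, the last holds). Time passes only in rows, so rows that do not move let the fingers close, or fill a call up. It gives the time, the measured TCP pose, the force, the opening and the grip force at its end, in the units of the state.
- ctrl.sense(): the state, without advancing time (a new reading comes with each control period).
- ctrl.capture(name): name is "scene" or "top" or "wrist"; returns a dict with "img" (420x560x3 uint8, red, green, blue), "camera_matrix" (3x3 intrinsics, pixels), "k1" (the pictures are not rectified: a ray, as slopes to the right and down, at radius r is drawn at 1 + k1 r^2 times it, then the intrinsics apply), "R" (3x3) and "t" (3): a world point X has camera coordinates R X + t. Camera axes: x right, y down, z forward; pixel columns grow to the right and rows downward; lengths in mm; the calibration is good to about 2 mm. A picture is of the moment at which its call begins. There is no depth.
- ctrl.finish_job(): hands the job in; it is judged then, once.
Trained networks look in a picture, given as the dict that the camera call returned (one of the last four; its "shot" number tells which), for a name from the list of things; names that differ only in an ending like _2 or _b are one class to them, and where a whole thing is asked for, a point or a joint stands for the part that bears it (a point fixed in the world has none). Each returns a list of dicts, best first, with "score" (0 to 1); they miss things now and then, are a little off and sometimes report something else, mostly with a low value. They report only what shows in the picture. A call takes as long as a camera call.
- ctrl.boxes_of(query, picture): "extent" ([left, top, width, height] in pixels, round what is visible of it).
- ctrl.landmark_of(query, picture): "point" ([column, row] in pixels: a listed point, or the origin of a listed thing).
The state is a dict: "time_s": time; "joints": joint angles; "dq": joint speeds; "tau": joint torques, N m; "eef_pos": TCP position; "ee_rot": TCP orientation; "force": force on the tool from outside, world axes, zero at the start; "wrist_torque": the same for the moment, N m; "grip_width": opening from 0.0 (shut) to 1.0 (fully open); "grip_force": force on a finger pad.
Only numpy, scipy, OpenCV 4.12 (cv2) and the standard library are available. Lean on these libraries where they do the work, as an engineer would, in place of code of your own. Each camera call takes 0.05 s, during which the arm holds its last target. There are 200 camera calls.

TASK

The engine's cam cover is held by four push pins that still stand proud at its corners: press each one fully home with a light push of the fingertips, crosswise so that the cover seats evenly. Start with the pin right beside the oil filler cap, then the one diagonally across from it, then the other pin at the filler-cap end, and last the remaining pin. Push gently, do not pull any pin up, and leave the socket standing on the cover and the bottle and tools around the engine where they are.

Things in the scene. Friction and masses are not known exactly. Their poses are not given: they have to be found in the camera images.
- engine: Engine cylinder head with its aluminium cam cover, fixed, lying on two wood blocks on the bench; 276 x 150 mm, flat cover top 115 mm above the bench. Origin: centre of its underside on the bench; z up, x along its length. It may lie turned to any yaw. Four push pins stand in the cover's corners at (x, y) = (+-100, +-42) mm.
- filler_cap (a point): Top centre of the oil filler cap, a fixed round black cap 46 mm across with a finger bar on top, on the cover at engine (x, y) = (48, 33) mm, its top 135 mm above the bench.
- pin1_top (a point): Top centre of the push pin to be pressed first: in the corner right beside the oil filler cap; at engine (x, y) = (+100, +42) mm. All alike: 10 mm stem, 26 x 3 mm round flange, and on it a rubber cap 22 mm across, 16 mm high. Untouched, it is 149 mm above the bench at joint 0, 137 mm when home; the cap squashes, so push 3 to 6 mm lower.
- pin1 (a joint): Travel of pin1 straight down in m, without its cap's squash: starts at 0 to 0.003 (proud), 0.012 = fully home, flange on its boss (hard stop). It slides under a push of 4 to 5 N and stays where left; pulled up it would come out (negative). Its rubber cap gives 2 N per mm, at most 9 mm, and springs back; a push of 8 N sends the pin home.
- pin2_top (a point): Top centre of the push pin to be pressed second: diagonally across from pin1; at engine (x, y) = (-100, -42) mm. All alike: 10 mm stem, 26 x 3 mm round flange, and on it a rubber cap 22 mm across, 16 mm high. Untouched, it is 149 mm above the bench at joint 0, 137 mm when home; the cap squashes, so push 3 to 6 mm lower.
- pin2 (a joint): Travel of pin2 straight down in m, without its cap's squash: starts at 0 to 0.003 (proud), 0.012 = fully home, flange on its boss (hard stop). It slides under a push of 4 to 5 N and stays where left; pulled up it would come out (negative). Its rubber cap gives 2 N per mm, at most 9 mm, and springs back; a push of 8 N sends the pin home.
- pin3_top (a point): Top centre of the push pin to be pressed third: the other corner at the filler-cap end; at engine (x, y) = (+100, -42) mm. All alike: 10 mm stem, 26 x 3 mm round flange, and on it a rubber cap 22 mm across, 16 mm high. Untouched, it is 149 mm above the bench at joint 0, 137 mm when home; the cap squashes, so push 3 to 6 mm lower.
- pin3 (a joint): Travel of pin3 straight down in m, without its cap's squash: starts at 0 to 0.003 (proud), 0.012 = fully home, flange on its boss (hard stop). It slides under a push of 4 to 5 N and stays where left; pulled up it would come out (negative). Its rubber cap gives 2 N per mm, at most 9 mm, and springs back; a push of 8 N sends the pin home.
- pin4_top (a point): Top centre of the push pin to be pressed fourth: diagonally across from pin3, the last corner; at engine (x, y) = (-100, +42) mm. All alike: 10 mm stem, 26 x 3 mm round flange, and on it a rubber cap 22 mm across, 16 mm high. Untouched, it is 149 mm above the bench at joint 0, 137 mm when home; the cap squashes, so push 3 to 6 mm lower.
- pin4 (a joint): Travel of pin4 straight down in m, without its cap's squash: starts at 0 to 0.003 (proud), 0.012 = fully home, flange on its boss (hard stop). It slides under a push of 4 to 5 N and stays where left; pulled up it would come out (negative). Its rubber cap gives 2 N per mm, at most 9 mm, and springs back; a push of 8 N sends the pin home.
- socket: Bystander: loose steel socket, 24 mm across, 30 mm tall, standing upright on the cover between the pins; origin at the centre of its underside.
- oil: Bystander: grey oil bottle, 64 mm across, 170 mm tall, standing on the bench beside the engine; origin at the centre of its underside.
- wrench: Bystander: steel wrench lying on the bench beside the engine, along its own x; origin on its underside.
- driver: Bystander: screwdriver lying on the bench beside the engine, along its own x; origin on its underside.

How it is judged:
By the outcome, as a careful person would: the job done as asked, in the order asked, and still so for the second after the job is handed in, with the robot touching nothing.
It also fails if it takes over 48 s, if anything falls off the work surface, if the arm or the gripper's body presses on something with over 40 N, if the wrist force passes 120 N, or if a joint passes its speed limit or range.

## Working session

There is one attempt and no reset: what is moved stays moved. The work goes in short steps, Python scripts to look and compute and a tool call to move; the robot and the scene stay as the last step left them, time stands still between calls to the robot, and variables do not carry over. Pictures are saved under pics/ and viewed, at most 10 in all, crops included, and the job is handed in when it is done.

Besides the shell and the picture viewer there is one more tool, called as name(argument=value, ...), one argument or row to a line, values as JSON. send_rows: Moves the arm, as the interface text tells. Its arguments: {"type":"object","properties":{"targets":{"type":"array"},"squeeze":{"type":"number"}},"required":["targets"]}

```bash
mkdir -p pics
cat > h.py <<'E'
import numpy as np, cv2
from rig import ctrl
def ray(c,p):
    K=np.array(c["camera_matrix"],float)
    n=cv2.undistortPoints(np.array([[p]],float),K,np.array([c["k1"],0,0,0,0.]))[0,0]
    R=np.array(c["R"]);t=np.array(c["t"])
    return -R.T@t, R.T@np.array([n[0],n[1],1.])
def atz(c,p,z):
    o,d=ray(c,p); return o+d*(z-o[2])/d[2]
def proj(c,X):
    R=np.array(c["R"]);K=np.array(c["camera_matrix"],float)
    p,_=cv2.projectPoints(np.array(X,float).reshape(-1,1,3),cv2.Rodrigues(R)[0],np.array(c["t"],float),K,np.array([c["k1"],0,0,0,0.]))
    return p[:,0]
def save(c,n): cv2.imwrite(f"pics/{n}.png",np.array(c["img"])[:,:,::-1])
E
cat > a.py <<'E'
from h import *
np.set_printoptions(precision=1,suppress=True)
for n in ("top","scene"):
    c=ctrl.capture(n); save(c,n+"1")
    for q,z in (("engine",0),("filler_cap",135),("pin1_top",148),("pin2_top",148),("pin3_top",148),("pin4_top",148),("socket",115),("oil",0)):
        for r in ctrl.landmark_of(q,c)[:4]:
            print(n,q,round(r["score"],2),np.array(r["point"]),atz(c,r["point"],z))
print(ctrl.sense())
E
python3 a.py
```

```text
top engine 0.74 [226.5 211.7] [555.1  78.5   0. ]
top engine 0.71 [294.3 204. ] [567.4 -49.4   0. ]
top filler_cap 0.85 [189. 210.] [547.1 130.8 135. ]
top filler_cap 0.53 [323.9 250.6] [478.1 -83.9 135. ]
top pin1_top 0.54 [156.5 203.5] [557.1 180.6 148. ]
top pin2_top 0.26 [190.1 212. ] [542.7 127.3 148. ]
top pin3_top 0.67 [179.  153.6] [636.6 145.1 148. ]
top pin4_top 0.64 [268.2 252.1] [477.6   5.6 148. ]
top socket 0.62 [231.5 209.4] [548.7  63.6 115. ]
top oil 0.98 [152.5 271.7] [445.2 218.    0. ]
scene engine 0.7 [312.6 234.4] [551.6  70.    0. ]
scene filler_cap 0.96 [351.2 171.5] [539.9 133.  135. ]
scene pin1_top 0.68 [381.5 169.1] [557.9 179.6 148. ]
scene pin2_top 0.58 [252.  180.3] [546.6 -41.1 148. ]
scene pin2_top 0.16 [355.6 170.9] [554.5 134.6 148. ]
scene pin3_top 0.58 [379.2 201.5] [633.6 148.  148. ]
scene pin4_top 0.7 [269.7 152.8] [479.5   1.1 148. ]
scene socket 0.57 [314.2 187.9] [548.   66.3 115. ]
scene oil 0.65 [380.8 205.4] [500.  225.2   0. ]
scene oil 0.59 [315.8 232.9] [549.  77.   0.]
{'time_s': 0.9, 'joints': array([ 1. ,  0.3,  1.5,  0. ,  1.3, -0.2]), 'dq': array([-0.,  0., -0., -0., -0.,  0.]), 'tau': array([ -0. , -41.2, -26. ,  -0. ,   0. ,  -0. ]), 'eef_pos': array([178.9, 493.6, 231.3]), 'ee_rot': array([-0. ,  0.2,  1. ,  0. ]), 'force': array([ 0.8, -0.3, -1. ]), 'wrist_torque': array([ 0.,  0., -0.]), 'grip_force': 0.0, 'grip_width': 0.9988241083105723}
```

View pics/top1.png

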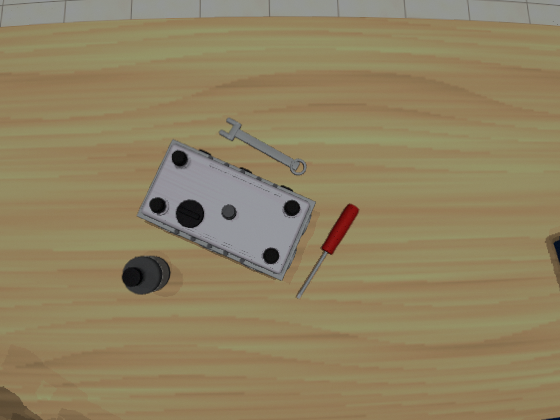

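View pics/scene1.png

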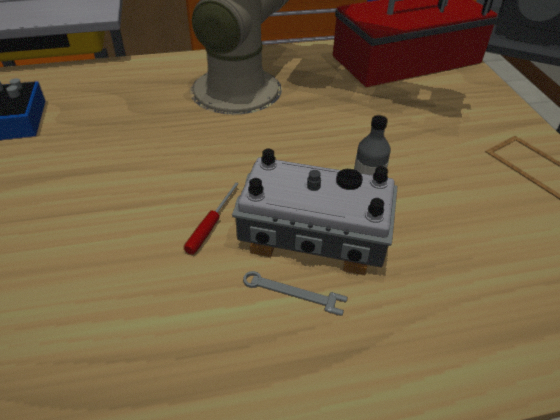

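```bash
cat > b.py <<'E'
from h import *
from scipy.optimize import least_squares
from scipy.spatial.transform import Rotation as Ro
np.set_printoptions(precision=1,suppress=True)
c=ctrl.capture("top"); g=np.array(c["img"]).max(2)
P=np.array([[100,42],[-100,-42],[100,-42],[-100,42]])
seen=[]
for s in ((157,205),(292,208),(180,157),(271,256)):
    y0,x0=s[1]-14,s[0]-14; m=(g[y0:y0+29,x0:x0+29]<60).astype(np.uint8)
    n,l,st,ce=cv2.connectedComponentsWithStats(m)
    k=1+np.argmax(st[1:,4]); seen.append(ce[k]+[x0,y0]); print(st[k],seen[-1])
seen=np.array(seen)
def w(v,z): 
    a=v[2];R=np.array([[np.cos(a),-np.sin(a)],[np.sin(a),np.cos(a)]])
    return np.c_[P@R.T+v[:2],np.full(4,z)]
f=lambda v:(proj(c,w(v,141))-seen).ravel()
r=least_squares(f,[555,70,1.15],x_scale=[1,1,.01]); print(r.x, r.x[2], r.fun)
print(w(r.x,148))
s=ctrl.sense(); q=s["ee_rot"]; M=Ro.from_quat([q[1],q[2],q[3],q[0]]).as_matrix()
np.set_printoptions(precision=4,suppress=True); print(M); 
p=w(r.x,225)[0]-s["eef_pos"]; print("tool shift",M.T@p, r.x)
E
python3 b.py
```

```text
[  7   7  16  16 202] [157.4 205.2]
[  6   6  16  16 193] [291.5 207.7]
[  6   8  16  16 196] [179.1 158.1]
[  6   6  16  16 202] [270.6 255.4]
[551.4  73.8   1.1] 1.136413461260224 [-1.  -0.2  0.9 -0.1 -0.6 -0.5  0.6  0.7]
[[555.4 182.2 148. ]
 [547.4 -34.6 148. ]
 [631.6 146.8 148. ]
 [471.2   0.7 148. ]]
[[-0.9401  0.3408  0.    ]
 [ 0.3408  0.9401  0.0001]
 [-0.      0.0001 -1.    ]]
tool shift [-460.0303 -164.4647    6.3238] [551.403   73.7776   1.1364]
```

send_rows(
  targets=[
    [1, -0.046, -0.0165, 0, 0, 0, 0],
    [1, -0.046, -0.0165, 0, 0, 0, 0],
    [1, -0.046, -0.0165, 0, 0, 0, 0],
    [1, -0.046, -0.0165, 0, 0, 0, 0],
    [1, -0.046, -0.0165, 0, 0, 0, 0],
    [1, -0.046, -0.0165, 0, 0, 0, 0],
    [1, -0.046, -0.0165, 0, 0, 0, 0],
    [1, -0.046, -0.0165, 0, 0, 0, 0],
    [1, -0.046, -0.0165, 0, 0, 0, 0],
    [1, -0.046, -0.0165, 0, 0, 0, 0],
  ],
)

```text
time_s: 2.2
eef_pos: [556.3, 180.5, 231.3]
ee_rot: [0.0, 0.173, 0.985, 0.0]
force: [0.1, 0.5, 0.2]
grip_width: 0.003
grip_force: 0.0
```

```bash
cat > c.py <<'E'
from h import *
import sys
np.set_printoptions(precision=1,suppress=True)
c=ctrl.capture("wrist"); save(c,sys.argv[1])
print("pins", [[round(float(a),1) for a in p] for p in proj(c,[[555.4,182.2,149],[547.4,-34.6,149],[631.6,146.8,149],[471.2,.7,149]])])
for q in ("pin1_top","filler_cap"):
    for r in ctrl.landmark_of(q,c)[:3]: print(q,round(r["score"],2),np.array(r["point"]),atz(c,r["point"],135 if q[0]=="f" else 148))
s=ctrl.sense(); print({k:s[k] for k in("time_s","joints","eef_pos","ee_rot","force","grip_width")})
E
python3 c.py w1
```

```text
pins [[283.8, 218.5], [6.8, 303.9], [273.9, 326.7], [-8.8, 193.9]]
pin1_top 0.9 [283.7 223.1] [558.7 180.9 148. ]
filler_cap 0.9 [215. 222.] [544.7 133.2 135. ]
{'time_s': 2.35, 'joints': array([ 0.1,  0.4,  1.3, -0. ,  1.4, -1.1]), 'eef_pos': array([556.2, 180.2, 230.6]), 'ee_rot': array([-0. ,  0.2,  1. , -0. ]), 'force': array([-0.5, -0.2, -0.3]), 'grip_width': -0.001357678585197368}
```

View pics/w1.png

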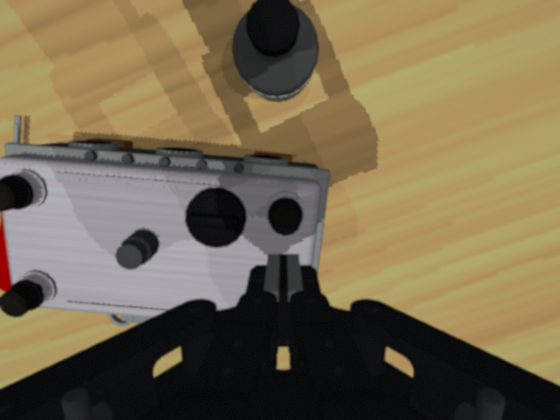

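send_rows(
  targets=[
    [1, 0.001, 0.0015, 0.015, 0, 0, 0],
    [1, 0, 0, 0.02, 0, 0, 0],
    [1, 0, 0, 0.02, 0, 0, 0],
    [1, 0, 0, 0.015, 0, 0, 0],
    [1, 0, 0, 0.006, 0, 0, 0],
    [1, 0, 0, 0.004, 0, 0, 0],
    [1, 0, 0, 0.004, 0, 0, 0],
    [1, 0, 0, 0.004, 0, 0, 0],
    [1, 0, 0, 0.002, 0, 0, 0],
    [1, 0, 0, 0, 0, 0, 0],
  ],
)

```text
time_s: 3.6
eef_pos: [554.9, 183.5, 141.6]
ee_rot: [0.0, 0.173, 0.985, 0.0]
force: [-0.4, 0.4, 4.0]
grip_width: -0.002
grip_force: 1.7
```

send_rows(
  targets=[
    [1, 0, 0, 0.002, 0, 0, 0],
    [1, 0, 0, 0.002, 0, 0, 0],
    [1, 0, 0, 0.002, 0, 0, 0],
    [1, 0, 0, 0.001, 0, 0, 0],
    [1, 0, 0, 0.001, 0, 0, 0],
    [1, 0, 0, 0.001, 0, 0, 0],
    [1, 0, 0, 0, 0, 0, 0],
    [1, 0, 0, 0, 0, 0, 0],
    [1, 0, 0, 0, 0, 0, 0],
    [1, 0, 0, 0, 0, 0, 0],
  ],
)

```text
time_s: 4.85
eef_pos: [555.0, 183.5, 132.9]
ee_rot: [0.0, 0.173, 0.985, 0.0]
force: [-1.2, 0.7, 7.8]
grip_width: 0.0
grip_force: 4.0
```

send_rows(
  targets=[
    [1, 0, 0, -0.01, 0, 0, 0],
    [1, 0, 0, -0.025, 0, 0, 0],
    [1, 0, 0, -0.035, 0, 0, 0],
    [1, -0.0115, -0.0345, 0, 0, 0, 0],
    [1, -0.0115, -0.0345, 0, 0, 0, 0],
    [1, -0.0115, -0.0345, 0, 0, 0, 0],
    [1, -0.0115, -0.0345, 0, 0, 0, 0],
    [1, -0.0115, -0.0345, 0, 0, 0, 0],
    [1, -0.01, -0.035, 0, 0, 0, 0],
    [1, 0, 0, 0, 0, 0, 0],
  ],
)

```text
time_s: 6.1
eef_pos: [547.0, -36.5, 201.9]
ee_rot: [-0.001, 0.175, 0.985, -0.0]
force: [-0.1, 0.4, -0.3]
grip_width: -0.0
grip_force: 0.0
```

```bash
python3 c.py w2
```

```text
pins [[648.5, 121.3], [285.1, 234.0], [603.2, 259.0], [298.3, 85.4]]
filler_cap 0.81 [545.  130.3] [544.  133.1 135. ]
{'time_s': 6.25, 'joints': array([-0.3,  0.4,  1.5,  0. ,  1.3, -1.5]), 'eef_pos': array([547.3, -34. , 202.1]), 'ee_rot': array([-0. ,  0.2,  1. ,  0. ]), 'force': array([-0.2,  0.2,  0.7]), 'grip_width': -0.0015474979266158699}
```

View pics/w2.png

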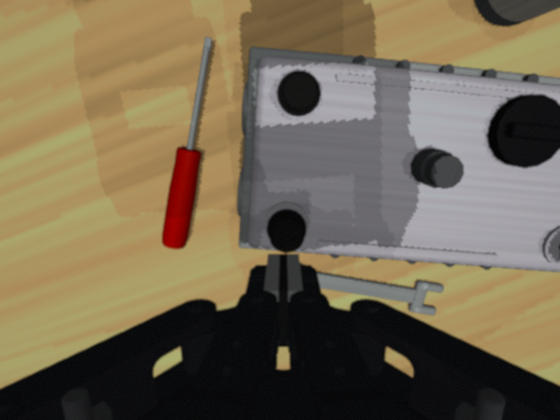

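send_rows(
  targets=[
    [1, 0.001, 0.001, 0.015, 0, 0, 0],
    [1, 0, 0, 0.02, 0, 0, 0],
    [1, 0, 0, 0.011, 0, 0, 0],
    [1, 0, 0, 0.004, 0, 0, 0],
    [1, 0, 0, 0.004, 0, 0, 0],
    [1, 0, 0, 0.004, 0, 0, 0],
    [1, 0, 0, 0.003, 0, 0, 0],
    [1, 0, 0, 0.003, 0, 0, 0],
    [1, 0, 0, 0.002, 0, 0, 0],
    [1, 0, 0, 0.001, 0, 0, 0],
  ],
)

```text
time_s: 7.5
eef_pos: [547.1, -33.4, 135.3]
ee_rot: [0.0, 0.173, 0.985, 0.0]
force: [0.8, 1.5, 4.3]
grip_width: -0.001
grip_force: 1.9
```

send_rows(
  targets=[
    [1, 0, 0, 0.001, 0, 0, 0],
    [1, 0, 0, 0.001, 0, 0, 0],
    [1, 0, 0, 0.001, 0, 0, 0],
    [1, 0, 0, 0, 0, 0, 0],
    [1, 0, 0, 0, 0, 0, 0],
    [1, 0, 0, 0, 0, 0, 0],
    [1, 0, 0, 0, 0, 0, 0],
    [1, 0, 0, 0, 0, 0, 0],
    [1, 0, 0, 0, 0, 0, 0],
    [1, 0, 0, 0, 0, 0, 0],
  ],
)

```text
time_s: 8.75
eef_pos: [547.1, -33.4, 132.9]
ee_rot: [0.0, 0.173, 0.985, -0.0]
force: [-0.2, 1.8, 8.1]
grip_width: 0.001
grip_force: 4.0
```

send_rows(
  targets=[
    [1, 0, 0, -0.01, 0, 0, 0],
    [1, 0, 0, -0.025, 0, 0, 0],
    [1, 0, 0, -0.035, 0, 0, 0],
    [1, -0.003, 0.033, 0, 0, 0, 0],
    [1, -0.003, 0.033, 0, 0, 0, 0],
    [1, -0.003, 0.033, 0, 0, 0, 0],
    [1, -0.003, 0.033, 0, 0, 0, 0],
    [1, -0.003, 0.033, 0, 0, 0, 0],
    [1, -0.003, 0.033, 0, 0, 0, 0],
    [1, 0, 0, 0, 0, 0, 0],
  ],
)

```text
time_s: 10.0
eef_pos: [631.2, 148.2, 201.4]
ee_rot: [-0.001, 0.172, 0.985, -0.0]
force: [0.5, 0.2, -1.4]
grip_width: -0.004
grip_force: 0.0
```

```bash
python3 c.py w3
```

```text
pins [[293.5, 87.6], [-50.9, 207.2], [279.8, 236.1], [-73.1, 57.9]]
pin1_top 0.65 [180.5 140.7] [560.3 113.5 148. ]
filler_cap 0.55 [206.7 100.5] [543.9 133.4 135. ]
{'time_s': 10.15, 'joints': array([ 0. ,  0.6,  1.1, -0. ,  1.4, -1.2]), 'eef_pos': array([631. , 145.9, 202. ]), 'ee_rot': array([-0. ,  0.2,  1. , -0. ]), 'force': array([ 0.6, -0.3, -0.5]), 'grip_width': 0.0011468513503864219}
```

View pics/w3.png

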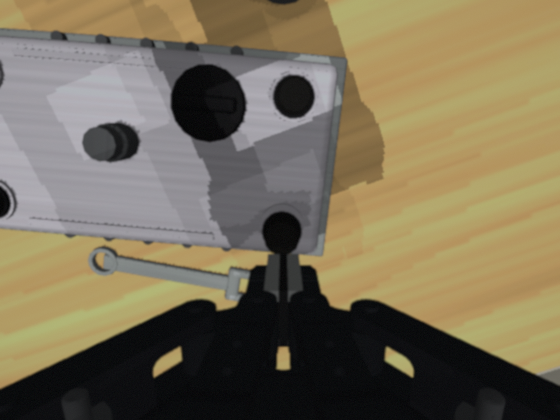

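Pin3 shows at (282,232), 4 px from where it was predicted (280,236), straight ahead of the fingertips. Pin1 at (294,96) is seated lower. I shift 1.5 mm along tool x and press.

send_rows(
  targets=[
    [1, 0.0015, 0.001, 0.015, 0, 0, 0],
    [1, 0, 0, 0.02, 0, 0, 0],
    [1, 0, 0, 0.011, 0, 0, 0],
    [1, 0, 0, 0.004, 0, 0, 0],
    [1, 0, 0, 0.004, 0, 0, 0],
    [1, 0, 0, 0.004, 0, 0, 0],
    [1, 0, 0, 0.003, 0, 0, 0],
    [1, 0, 0, 0.003, 0, 0, 0],
    [1, 0, 0, 0.002, 0, 0, 0],
    [1, 0, 0, 0.001, 0, 0, 0],
  ],
)

```text
time_s: 11.4
eef_pos: [630.4, 148.0, 135.3]
ee_rot: [0.0, 0.173, 0.985, 0.0]
force: [0.9, -1.3, 4.7]
grip_width: -0.001
grip_force: 1.9
```

send_rows(
  targets=[
    [1, 0, 0, 0.001, 0, 0, 0],
    [1, 0, 0, 0.001, 0, 0, 0],
    [1, 0, 0, 0.001, 0, 0, 0],
    [1, 0, 0, 0, 0, 0, 0],
    [1, 0, 0, 0, 0, 0, 0],
    [1, 0, 0, 0, 0, 0, 0],
    [1, 0, 0, 0, 0, 0, 0],
    [1, 0, 0, 0, 0, 0, 0],
    [1, 0, 0, 0, 0, 0, 0],
    [1, 0, 0, 0, 0, 0, 0],
  ],
)

```text
time_s: 12.65
eef_pos: [630.5, 148.1, 133.0]
ee_rot: [0.001, 0.173, 0.985, 0.0]
force: [-0.6, -1.9, 8.0]
grip_width: -0.002
grip_force: 3.9
```

send_rows(
  targets=[
    [1, 0, 0, -0.01, 0, 0, 0],
    [1, 0, 0, -0.025, 0, 0, 0],
    [1, 0, 0, -0.035, 0, 0, 0],
    [1, 0.0165, -0.032, 0, 0, 0, 0],
    [1, 0.0165, -0.032, 0, 0, 0, 0],
    [1, 0.0165, -0.032, 0, 0, 0, 0],
    [1, 0.016, -0.032, 0, 0, 0, 0],
    [1, 0.016, -0.032, 0, 0, 0, 0],
    [1, 0.016, -0.032, 0, 0, 0, 0],
    [1, 0, 0, 0, 0, 0, 0],
  ],
)

```text
time_s: 13.9
eef_pos: [472.0, 0.1, 202.4]
ee_rot: [-0.0, 0.174, 0.985, 0.0]
force: [-0.5, 0.3, 0.9]
grip_width: -0.002
grip_force: 0.0
```

```bash
python3 c.py w4
```

```text
pins [[600.1, 257.9], [271.7, 352.5], [560.1, 370.6], [282.2, 232.6]]
filler_cap 0.63 [508.7 258.3] [543.8 133.9 135. ]
{'time_s': 14.05, 'joints': array([-0.2,  0.2,  1.7,  0. ,  1.2, -1.5]), 'eef_pos': array([473.5,   1.2, 202.3]), 'ee_rot': array([-0. ,  0.2,  1. ,  0. ]), 'force': array([-0.4,  0.4,  0.5]), 'grip_width': -0.00103564296466007}
```

View pics/w4.png

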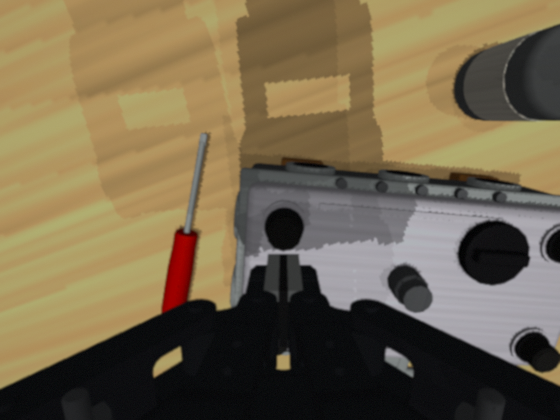

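Pin4 shows at (285,229), in line with the fingertips just as the others were.

send_rows(
  targets=[
    [1, 0.0015, 0.001, 0.015, 0, 0, 0],
    [1, 0, 0, 0.02, 0, 0, 0],
    [1, 0, 0, 0.011, 0, 0, 0],
    [1, 0, 0, 0.004, 0, 0, 0],
    [1, 0, 0, 0.004, 0, 0, 0],
    [1, 0, 0, 0.004, 0, 0, 0],
    [1, 0, 0, 0.003, 0, 0, 0],
    [1, 0, 0, 0.003, 0, 0, 0],
    [1, 0, 0, 0.002, 0, 0, 0],
    [1, 0, 0, 0.001, 0, 0, 0],
  ],
)

```text
time_s: 15.3
eef_pos: [472.3, 2.2, 135.4]
ee_rot: [0.0, 0.173, 0.985, 0.0]
force: [1.6, 0.5, 4.1]
grip_width: 0.003
grip_force: 1.9
```

send_rows(
  targets=[
    [1, 0, 0, 0.001, 0, 0, 0],
    [1, 0, 0, 0.001, 0, 0, 0],
    [1, 0, 0, 0.001, 0, 0, 0],
    [1, 0, 0, 0, 0, 0, 0],
    [1, 0, 0, 0, 0, 0, 0],
    [1, 0, 0, 0, 0, 0, 0],
    [1, 0, 0, 0, 0, 0, 0],
    [1, 0, 0, 0, 0, 0, 0],
    [1, 0, 0, 0, 0, 0, 0],
    [1, 0, 0, 0, 0, 0, 0],
  ],
)

```text
time_s: 16.55
eef_pos: [472.4, 2.2, 132.8]
ee_rot: [0.001, 0.173, 0.985, 0.0]
force: [0.2, 1.1, 8.5]
grip_width: -0.001
grip_force: 4.1
```

Home (8.5 N, above the sliding force). I lift away and take a last look.

send_rows(
  targets=[
    [1, 0, 0, -0.01, 0, 0, 0],
    [1, 0, 0, -0.025, 0, 0, 0],
    [1, 0, 0, -0.035, 0, 0, 0],
    [1, 0, 0, -0.04, 0, 0, 0],
    [1, 0.03, -0.03, -0.03, 0, 0, 0],
    [1, 0.03, -0.03, 0, 0, 0, 0],
    [1, 0.02, -0.03, 0, 0, 0, 0],
    [1, 0, -0.02, 0, 0, 0, 0],
    [1, 0, 0, 0, 0, 0, 0],
    [1, 0, 0, 0, 0, 0, 0],
  ],
)

```text
time_s: 17.8
eef_pos: [359.4, -73.5, 272.2]
ee_rot: [-0.0, 0.173, 0.985, 0.0]
force: [0.2, -0.4, 0.3]
grip_width: 0.004
grip_force: 0.0
```

Run:
```python
from h import *
c=ctrl.capture("scene"); save(c,"end"); im=np.array(c["img"])[120:280,180:420,::-1]
cv2.imwrite("pics/endc.png",cv2.resize(im,None,fx=3.2,fy=3.2,interpolation=cv2.INTER_CUBIC)); print(ctrl.sense()["force"])
```

```text
[ 0.27198262 -0.29021164  0.05022098]
```

View pics/endc.png

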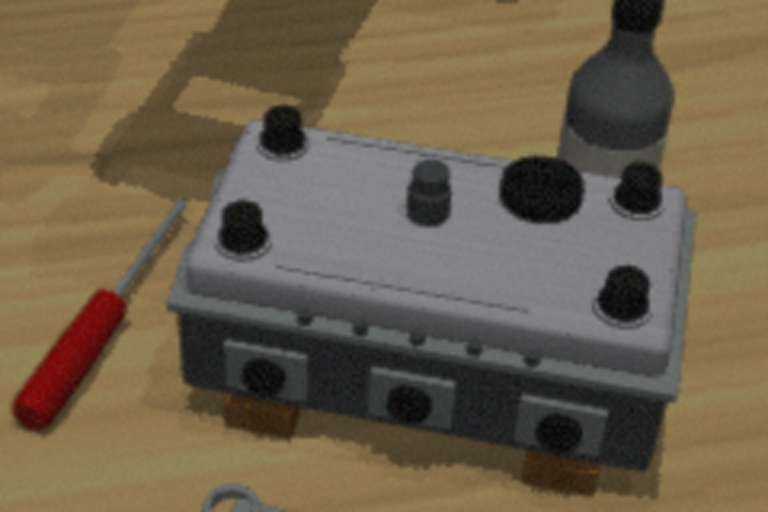

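All four pins sit on their bosses (crop: (283,130), (243,228), (638,187), (622,293)). The socket, bottle and screwdriver are unmoved.

```bash
python3 -c "
from rig import ctrl
print(ctrl.finish_job())"
```

```text
the job is handed in; nothing more can be done
None
```

All four pins are pressed home in the order you asked, each with a final push of about 8 N, the socket, bottle and tools were left alone, and the job was handed in at about 18 s of the 48 s allowed; no verdict came back.

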